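# Load the sampler drawer and release its slide

## Robot

A 6-joint arm with a two-finger parallel gripper is mounted at the origin on the work surface. World frame = base frame: x ahead of the robot, y to its left, z up, the work surface at z = 0. Lengths are in m, angles in degrees, forces in N, time in s.
With the tool pointing down it reaches from about 0.375 to 0.9 m from the base axis. Payload 3.1 kg.
Tool frame: the origin (TCP) lies on the centre line of the jaws, within the pads' length; the fingertips stand 25 mm ahead of it and the grasp point (between the pads) lies 6 mm ahead of it; y points along the fingers, x is the direction in which the jaws open and shut, and the axes are right-handed (so a half turn about y gives the same grasp; the last joint's range is limited). The gripper opens to 87 mm and grips with 3 to 60 N. Pads are 19 mm wide; open, the fingers measure 117 mm over their backs; the gripper's body (75 mm by 190 mm) begins 51 mm behind the grasp point.
Start: joints at [-74.8, 30.224, 82.088, -0, 67.689, -10.227], TCP at [0.268, -0.564, 0.248] pointing down, gripper open.
Joint ranges: [-176.69, 176.69], [-43.24, 126.21], [12.49, 139.97], [-82, 262], [0, 151.66], [-163.58, 163.58]. Speed limits (degrees/s): [159.86, 159.86, 180, 180, 180, 180].

## Interface

Orientations are given as a 3x3 rotation matrix whose columns are the frame's x, y, z axes.
In Python, from rig import * gives the robot as it stands.
- The arm moves only by the tool play_rows, never from a script. Its argument "commands" is a list of rows, each a list of 2 entries, a list of its own where there are three numbers: the shift along the world's x, y, z in m, then the turn, a rotation vector about the world's x, y, z in rad. A call has 1 to 10 rows; each row is the pose to reach, as a shift and turn from the pose commanded when the call began; what a row does not reach only later rows make up. A row lasts 1/8 s, in which the tool goes at most 62.5 mm and 10.7 degrees, less where a joint would pass 70% of its speed; a pose out of reach is approached as far as the arm can. A call with a gripper value outside its range is refused whole. "gripper" is the finger opening in m, from 0 to 0.087, set as the call begins (left out, the last holds). The fingers move at their own pace and stop on an object; the grip force is fixed at half the most. Time passes only in rows, so rows that repeat a pose let the fingers close. It gives the time, the measured TCP pose, the force and the opening at its end, in the units of the state.
- read_state(): the state, without advancing time (a new reading comes with each control period).
- capture(name): name is "scene" or "top" or "wrist"; returns a dict with "frame" (480x640x3 uint8, red, green, blue), "depth" (480x640 float32, m along the optical axis (not along the pixel's ray), 0 where there is no reading), "mtx" (3x3 intrinsics, pixels), "cam_to_world" (4x4, takes a point from camera to world coordinates); the wrist camera has in their place "hand_eye" (4x4, takes a point from camera to tool coordinates, whose origin is the TCP and whose axes are the tool frame's). Camera axes: x right, y down, z forward; pixel columns grow to the right and rows downward; lengths in m; the calibration is good to about 2 mm. A picture is of the moment at which its call begins: read the wrist's pose just before it.
- hand_in(): hands the job in, once; it reports no verdict.
The state is a dict: "time_s": time; "joint_positions": joint angles; "qvel": joint speeds; "tau": joint torques, N m; "position": TCP position; "tcp_rot": TCP orientation; "force": force on the tool from outside, world axes, zero at the start; "moment": the same for the moment, N m; "opening": opening from 0.0 (shut) to 1.0 (fully open).
Only numpy, scipy, OpenCV 4.12 (cv2) and the standard library are available. Lean on these libraries where they do the work, as an engineer would, in place of code of your own. Each camera call takes 0.05 s, during which the arm holds its last target. There are 200 camera calls.

## Task

Load the sampler: pick up the drilled blue tube rack from the bench and, keeping it level, lower it over the drawer's steel rod by hand (no dropping) until it sits flat on the drawer floor, lengthwise between the rod and the blue front, then let go. The drawer is locked out on its slides: press its yellow release lever down and, with it held down, push the drawer in past the catch, then slide it fully home without slamming it and let the lever spring back. Leave the bottle, the timer and the tip box where they are.

Things in the scene. Friction and masses are not known exactly. Their poses are not given: they have to be found in the camera images.
- rack: Loose blue tube rack: block 140 (own x) x 56 (y) x 45 mm high, about 0.3 kg, with teal and white caps standing 11 mm above its top. Origin at the centre of the underside, z up. The rod will rise beside the gripper: grip across the 56 mm width, about 15 mm to the +x side of the centre (65 mm from the hole).
- rack_mid (a point): Centre of the rack block, 22.5 mm above its underside, axes as the rack's: x along the 140 mm length, pointing away from the hole end.
- rack_hole (a point): Centre of the lower mouth of the rack's vertical through hole, 15 mm in diameter: 50 mm from the rack's centre towards its -x end, 20 mm from that end, level with the underside; axes as the rack's.
- rod_foot (a point): Foot of the drawer's vertical steel rod (10 mm thick), on the drawer floor, 36 mm above the bench. Axes are the drawer's: +x is the way it goes in. Along x from here: front panel's outer face at -175 mm; free floor from -135 to +30 mm, 122 mm wide, rod on its centre line, rims 10 mm high. The rack must lie with its +x opposite to this +x (hole end innermost).
- rod_top (a point): Tip of the rod, 100 mm above its foot, 136 mm above the bench; the last 10 mm taper to 3 mm thick.
- panel_top (a point): Middle of the top edge of the blue drawer front's outer face, 87 mm above the bench; axes are the drawer's. The panel is 150 mm wide, 12 mm thick, 57 mm high. Push on its outer face towards +x to slide the drawer in; once released this takes 3 to 5 N.
- lever_pad (a point): Centre of the top of the lever's yellow ribbed paddle, 62 mm above the bench, 20 mm out from the panel's outer face, 35 mm to the drawer's -y side of its middle. Paddle 40 mm deep (inner edge at the panel), 44 mm wide, 5 mm thick; hinge 18 mm behind the panel's face, 58 mm above the bench. The pad dips 8 mm at 0.2 rad; free space below and in front.
- lever (a joint): Release lever angle in rad: 0 up (at rest), 0.30 fully down. A spring returns it: about 3 N on the pad to start, 7 N fully down. The catch is free above about 0.15 rad; keep it down until the drawer has moved in some 22 mm, after which the catch is passed.
- drawer (a joint): How far the drawer is out, in m: 0.160 locked fully out on its slides, 0 fully home against its stop. While locked it will not go in. When home, the panel's outer face is 60 mm outside the housing's mouth and 110 mm before its hood (underside 204 mm above the bench).
- bottle: Bystander: amber bottle, 60 mm across, 95 mm high; origin at the centre of its underside.
- timer: Bystander: white bench timer 60 x 85 x 18 mm lying flat; origin at the centre of its underside.
- tipbox: Bystander: pale closed tip box with a yellow band, 87 x 122 x 81 mm high; origin at the centre of its underside.
Mind the look-alikes: they are no part of the job. Of the things that look like the rack, the smallest one is meant.

How it is judged:
By the outcome, as a careful person would: the job done as asked, in the order asked, and still so for the second after the job is handed in, with the robot touching nothing.
It also fails if it takes over 64 s, if anything falls off the work surface, if the arm or the gripper's body presses on something with over 40 N, if the wrist force passes 120 N, or if a joint passes its speed limit or range.

## Working session

There is one attempt and no reset: what is moved stays moved. The work goes in short steps, Python scripts to look and compute and a tool call to move; the robot and the scene stay as the last step left them, time stands still between calls to the robot, and variables do not carry over. Pictures are saved under pics/ and viewed, about 8 in all and at most 12, crops included, and the job is handed in when it is done.

Besides the shell and the picture viewer there is one more tool, called as a command line: name --argument value ..., lists and objects as JSON in quotes. play_rows: Moves the arm, as the interface text tells. Its arguments: {"type":"object","properties":{"commands":{"type":"array"},"gripper":{"type":"number"}},"required":["commands"]}

```bash
mkdir -p pics; ls
python3 - <<'E'
from rig import *
import cv2,numpy as np
s=read_state();print(s)
for n in("scene","top"):
    c=capture(n);cv2.imwrite(f"pics/{n}0.png",c["frame"][:,:,::-1]);np.savez(f"{n}0.npz",**c)
    print(n,c["mtx"].round(1).tolist(),c["cam_to_world"].round(4).tolist(),(c["depth"]>0).mean())
E
```

```text
pics
{'time_s': 0.0, 'joint_positions': array([-7.48002463e+01,  3.02807759e+01,  8.21550469e+01, -1.44157222e-03,
        6.76888990e+01, -1.02276813e+01]), 'qvel': array([ 0.08185018, -0.06467857, -0.07377482, -0.10067388, -0.09213313,
       -0.05350789]), 'tau': array([-4.78717611e-04, -4.40041208e+01, -1.76592940e+01,  6.32319669e-02,
        5.83075953e-02, -1.83431403e-04]), 'position': array([ 0.26819362, -0.56379306,  0.2465596 ]), 'tcp_rot': array([[ 4.29375641e-01, -5.93187731e-04,  9.03125798e-01],
       [-9.03123442e-01,  2.09455139e-03,  4.29375897e-01],
       [-2.14634391e-03, -9.99997630e-01,  3.63627601e-04]]), 'force': array([-0.38236209, -0.15529739,  1.17061914]), 'moment': array([0.07819696, 0.06127132, 0.0413954 ]), 'opening': 0.9933388255698358}
scene [[475.8, 0.0, 317.8], [0.0, 475.8, 238.1], [0.0, 0.0, 1.0]] [[-0.091, 0.7861, -0.6113, 1.1068], [0.9957, 0.0834, -0.041, -0.0248], [0.0187, -0.6124, -0.7903, 0.8484], [0.0, 0.0, 0.0, 1.0]] 0.996044921875
top [[560.6, 0.0, 307.3], [0.0, 560.6, 239.9], [0.0, 0.0, 1.0]] [[-0.0113, -0.9905, 0.1372, 0.3423], [-0.9999, 0.0103, -0.0079, -0.0341], [0.0064, -0.1372, -0.9905, 1.4159], [0.0, 0.0, 0.0, 1.0]] 0.995947265625
```

View pics/scene0.png

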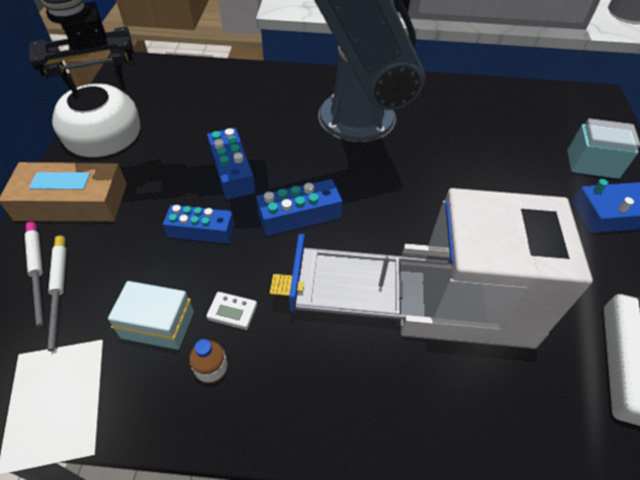

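View pics/top0.png

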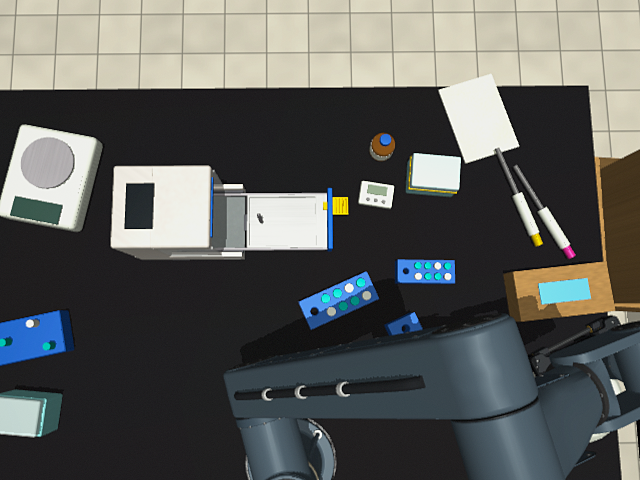

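Scene picture: four blue look-alikes, at (198,222), (230,160), (299,205) and (612,205). In the top picture they are at (426,271), (405,325), (340,300) and (35,335). (198,222) / (426,271) looks smallest. I will measure it along with the drawer features.

```bash
cat > h.py <<'E'
import numpy as np,cv2
def load(n): return dict(np.load(n))
def cloud(c,T=None):
    T=c["cam_to_world"] if T is None else T
    d=c["depth"];v,u=np.mgrid[:480,:640];K=c["mtx"]
    P=np.stack([(u-K[0,2])/K[0,0]*d,(v-K[1,2])/K[1,1]*d,d],-1)
    return P@T[:3,:3].T+T[:3,3]
def ray(c,uv,z,T=None):
    T=c["cam_to_world"] if T is None else T
    K=c["mtx"];r=T[:3,:3]@np.array([(uv[0]-K[0,2])/K[0,0],(uv[1]-K[1,2])/K[1,1],1]);o=T[:3,3]
    return o+r*(z-o[2])/r[2]
def blue(c):
    h=cv2.cvtColor(c["frame"],cv2.COLOR_RGB2HSV);return cv2.inRange(h,(105,150,60),(125,255,255))
def yellow(c):
    h=cv2.cvtColor(c["frame"],cv2.COLOR_RGB2HSV);return cv2.inRange(h,(20,150,100),(32,255,255))
E
python3 - <<'E'
from h import *
for n in("top0.npz","scene0.npz"):
    c=load(n);W=cloud(c)
    print(n)
    for nm,m in(("blue",blue(c)),("yellow",yellow(c))):
        N,L,S,C=cv2.connectedComponentsWithStats(m)
        for i in range(1,N):
            if S[i,4]<60: continue
            p=W[L==i];z=np.percentile(p[:,2],95);t=p[np.abs(p[:,2]-z)<.006]
            r=cv2.minAreaRect(t[:,:2].astype(np.float32))
            print(nm,C[i].round(),"n",S[i,4],"z",z.round(3),"c",np.round(r[0],3),"size",np.round(r[1],3),"ang",round(r[2],1))
    # rod: points in drawer region above z .1
    m=(W[...,2]>.075)&(W[...,2]<.15)&(W[...,0]>.5)&(W[...,0]<.68)&(W[...,1]>-.08)&(W[...,1]<.12)
    v,u=np.nonzero(m)
    for a,b,q in list(zip(u,v,W[m].round(3)))[:25]: print(a,b,q)
s=load("scene0.npz")["frame"];t=load("top0.npz")["frame"]
a=cv2.resize(t[170:290,220:470],None,fx=3,fy=3,interpolation=cv2.INTER_CUBIC)
cv2.imwrite("pics/c1.png",a[:,:,::-1])
E
```

```text
top0.npz
blue [385. 140.] n 105 z 0.099 c [ 0.772 -0.237] size [0.024 0.026] ang 35.6
blue [211. 206.] n 114 z 0.231 c [0.582 0.162] size [0.004 0.13 ] ang 89.5
blue [330. 219.] n 329 z 0.092 c [ 0.582 -0.1  ] size [0.01  0.147] ang 89.0
blue [422. 272.] n 1018 z 0.05 c [ 0.453 -0.335] size [0.138 0.056] ang 87.9
blue [336. 301.] n 1687 z 0.064 c [ 0.384 -0.119] size [0.072 0.18 ] ang 23.4
blue [ 36. 337.] n 2769 z 0.06 c [0.304 0.618] size [0.099 0.158] ang 11.3
blue [404. 324.] n 520 z 0.093 c [0. 0.] size [0. 0.] ang 0.0
yellow [425. 184.] n 125 z 0.055 c [ 0.669 -0.339] size [0.145 0.068] ang 49.2
yellow [340. 206.] n 272 z 0.067 c [ 0.615 -0.127] size [0.037 0.041] ang 89.4
yellow [537. 239.] n 93 z 0.028 c [ 0.531 -0.624] size [0.028 0.016] ang 18.5
257 213 [0.586 0.073 0.125]
258 213 [0.585 0.07  0.131]
259 213 [0.584 0.067 0.132]
257 214 [0.582 0.072 0.132]
258 214 [0.582 0.07  0.132]
259 214 [0.581 0.067 0.137]
260 214 [0.583 0.065 0.129]
257 215 [0.581 0.072 0.127]
258 215 [0.579 0.069 0.138]
259 215 [0.581 0.068 0.127]
260 215 [0.58  0.065 0.13 ]
257 216 [0.578 0.072 0.128
[... 1307 characters left out ...]

386 256 [0.585 0.067 0.137]
387 256 [0.583 0.069 0.135]
385 257 [0.582 0.066 0.13 ]
386 257 [0.585 0.068 0.134]
387 257 [0.585 0.069 0.134]
384 258 [0.583 0.065 0.128]
385 258 [0.584 0.066 0.129]
386 258 [0.588 0.067 0.135]
387 258 [0.587 0.069 0.134]
388 258 [0.584 0.072 0.13 ]
384 259 [0.584 0.065 0.126]
385 259 [0.587 0.066 0.13 ]
386 259 [0.588 0.068 0.131]
387 259 [0.587 0.07  0.131]
388 259 [0.585 0.072 0.129]
384 260 [0.587 0.065 0.127]
385 260 [0.587 0.067 0.127]
386 260 [0.587 0.068 0.127]
387 260 [0.588 0.07  0.129]
388 260 [0.586 0.072 0.127]
383 261 [0.584 0.064 0.119]
384 261 [0.587 0.065 0.124]
385 261 [0.588 0.067 0.125]
386 261 [0.589 0.068 0.127]
387 261 [0.589 0.07  0.128]
```

View pics/c1.png

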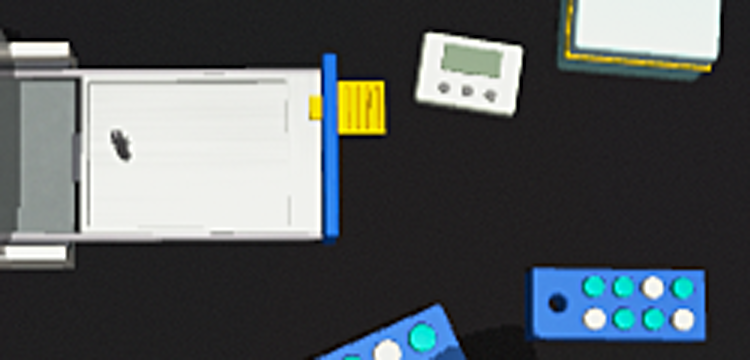

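Crop: rack with hole at crop (558,303), four by two caps; 140 x 56 mm by depth, so it is the smallest (the others are about 180 x 72, 180 x 72 and 150 x 100). Its hole end already faces the drawer's inward direction (+y). I'll move above it.

play_rows --commands '[[[0.187, 0.213, -0.02], [0, 0, 1.127]], [[0.187, 0.213, -0.02], [0, 0, 1.127]], [[0.187, 0.213, -0.02], [0, 0, 1.127]], [[0.187, 0.213, -0.02], [0, 0, 1.127]], [[0.187, 0.213, -0.02], [0, 0, 1.127]], [[0.187, 0.213, -0.02], [0, 0, 1.127]], [[0.187, 0.213, -0.02], [0, 0, 1.127]], [[0.187, 0.213, -0.02], [0, 0, 1.127]], [[0.187, 0.213, -0.02], [0, 0, 1.127]], [[0.187, 0.213, -0.02], [0, 0, 1.127]]]' --gripper 0.087

```text
time_s: 1.35
position: [0.4551, -0.3518, 0.2275]
tcp_rot: [[1.0, -0.0, 0.002], [-0.002, 0.0, 1.0], [-0.0, -1.0, 0.0]]
force: [-0.3, -0.2, -0.2]
opening: 1.0
```

```bash
cat > w.py <<'E'
from rig import *
from h import *
import sys
def wrist(name):
    s=read_state();c=capture("wrist")
    T=np.eye(4);T[:3,:3]=s["tcp_rot"];T[:3,3]=s["position"];T=T@c["hand_eye"]
    cv2.imwrite(f"pics/{name}.png",c["frame"][:,:,::-1]);return s,c,T
E
python3 - <<'E'
from w import *
s,c,T=wrist("w1");print(s["joint_positions"].round(1),T.round(3).tolist())
m=blue(c);W=cloud(c,T)
N,L,S,C=cv2.connectedComponentsWithStats(m)
for i in range(1,N):
    if S[i,4]<2000: continue
    p=W[L==i];t=p[np.abs(p[:,2]-.045)<.008]
    if len(t)<100: continue
    pix=np.argwhere((L==i)&(np.abs(W[...,2]-.045)<.008))[:,::-1].astype(np.float32)
    # top face quad by ray casting onto z=.045
    b=cv2.boxPoints(cv2.minAreaRect(pix));q=np.array([ray(c,u,.045,T) for u in b])
    r=cv2.minAreaRect(np.array([ray(c,u,.045,T)[:2] for u in pix[::3]],np.float32))
    print(C[i].round(),S[i,4],p[:,2].max().round(3),"rect",np.round(r,4) if 0 else r,q.round(4).tolist(), "zmed",np.median(t[:,2]))
E
```

```text
[-48.8  27.8  90.6  -0.   61.6 -48.7] [[1.0, -0.002, -0.001, 0.455], [-0.002, -0.967, -0.256, -0.283], [-0.001, 0.256, -0.967, 0.365], [0.0, 0.0, 0.0, 1.0]]
[268.  38.] 5055 0.365 rect ((0.4205128848552704, -0.20328828692436218), (0.07123570144176483, 0.005080800037831068), 23.50338363647461) [[0.3861, -0.2154, 0.045], [0.4529, -0.1864, 0.045], [0.4554, -0.1909, 0.045], [0.3883, -0.2201, 0.045]] zmed 0.045108602176508805
[128. 167.] 12857 0.365 rect ((0.28182101249694824, -0.3282619118690491), (0.19287893176078796, 0.06957845389842987), 46.93709945678711) [[0.1638, -0.3016, 0.045], [0.3283, -0.2321, 0.045], [0.3564, -0.3009, 0.045], [0.1832, -0.3792, 0.045]] zmed 0.04526832181065804
[319. 197.] 6211 0.365 rect ((0.4536813199520111, -0.33690375089645386), (0.14007040858268738, 0.05559251457452774), 88.55670166015625) [[0.4276, -0.2666, 0.045], [0.4822, -0.2667, 0.045], [0.4851, -0.4073, 0.045], [0.4241, -0.4071, 0.045]] zmed 0.045323255561404985
```

View pics/w1.png

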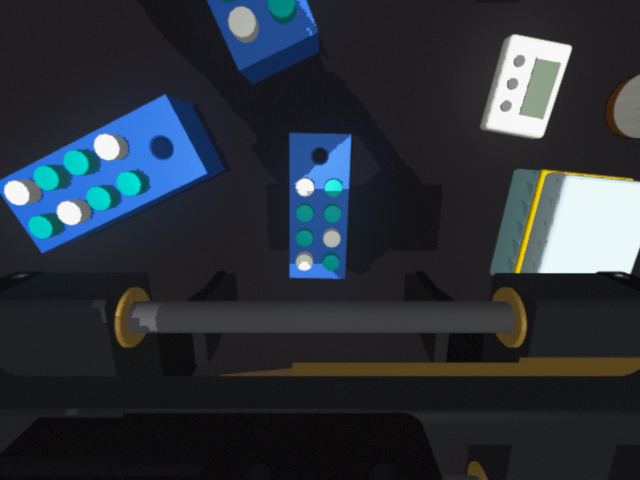

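Wrist picture: rack at (319,197), hole (320,156), standing between the fingers. Measured 140 x 55.6 mm, centre (0.454, -0.337), hole direction 88.6°. Now descending.

play_rows --commands '[[[-0.0015, 0, -0.03], [0, 0, -0.023]], [[-0.0015, 0, -0.06], [0, 0, -0.023]], [[-0.0015, 0, -0.09], [0, 0, -0.023]], [[-0.0015, 0, -0.115], [0, 0, -0.023]], [[-0.0015, 0, -0.14], [0, 0, -0.023]], [[-0.0015, 0, -0.16], [0, 0, -0.023]], [[-0.0015, 0, -0.175], [0, 0, -0.023]], [[-0.0015, 0, -0.187], [0, 0, -0.023]], [[-0.0015, 0, -0.1915], [0, 0, -0.023]], [[-0.0015, 0, -0.1915], [0, 0, -0.023]]]'

```text
time_s: 2.65
position: [0.4539, -0.3515, 0.0361]
tcp_rot: [[1.0, 0.0, 0.023], [-0.023, -0.0, 1.0], [0.0, -1.0, -0.0]]
force: [0.1, 0.2, -0.1]
opening: 0.999
```

play_rows --commands '[[[0, 0, 0], [0, 0, 0]], [[0, 0, 0], [0, 0, 0]], [[0, 0, 0], [0, 0, 0]], [[0, 0, 0], [0, 0, 0]], [[0, 0, 0], [0, 0, 0]], [[0, 0, 0], [0, 0, 0]]]' --gripper 0.0

```text
time_s: 3.4
position: [0.4537, -0.3514, 0.0362]
tcp_rot: [[1.0, -0.0, 0.023], [-0.023, 0.0, 1.0], [-0.0, -1.0, 0.0]]
force: [-1.2, 0.0, 3.5]
opening: 0.641
```

play_rows --commands '[[[0, 0, 0.01], [0, 0, 0]], [[0, 0, 0.03], [0, 0, 0]], [[0, 0, 0.06], [0, 0, 0]], [[0, 0, 0.095], [0, 0, 0]], [[0, 0, 0.13], [0, 0, 0]], [[0, 0, 0.155], [0, 0, 0]], [[0, 0, 0.169], [0, 0, 0]], [[0, 0, 0.169], [0, 0, 0]]]'

```text
time_s: 4.4
position: [0.4541, -0.3516, 0.2057]
tcp_rot: [[1.0, 0.001, 0.023], [-0.023, -0.001, 1.0], [0.001, -1.0, -0.001]]
force: [0.4, -1.4, -2.9]
opening: 0.64
```

play_rows --commands '[[[0.008, 0.02, 0], [0, 0, 0]], [[0.025, 0.06, 0], [0, 0, 0]], [[0.045, 0.1, 0], [0, 0, 0.01]], [[0.063, 0.145, 0], [0, 0, 0.01]], [[0.081, 0.19, 0], [0, 0, 0.01]], [[0.1, 0.235, 0], [0, 0, 0.01]], [[0.115, 0.27, 0], [0, 0, 0.01]], [[0.124, 0.295, 0], [0, 0, 0.01]], [[0.128, 0.306, 0], [0, 0, 0.01]], [[0.128, 0.306, 0], [0, 0, 0.01]]]'

```text
time_s: 5.65
position: [0.5812, -0.0444, 0.2041]
tcp_rot: [[1.0, -0.002, 0.011], [-0.011, 0.0, 1.0], [-0.002, -1.0, 0.0]]
force: [-0.3, -0.6, -3.5]
opening: 0.643
```

Run:
```python
from w import *
s,c,T=wrist("w2");print(s["joint_positions"].round(1),s["position"],s["tcp_rot"].round(4).tolist(),s["force"],s["opening"])
np.savez("w2.npz",T=T,**c)
t=capture("top");np.savez("t2.npz",**t)
sc=capture("scene");np.savez("s2.npz",**sc)
```

```text
[-15.3  30.1  90.7  -0.   59.4 -14.7] [ 0.58123281 -0.04440612  0.20413444] [[0.9999, -0.0021, 0.0112], [-0.0112, 0.0003, 0.9999], [-0.0021, -1.0, 0.0003]] [-0.34888576 -0.57925959 -3.53152571] 0.6427982010719877
```

View pics/w2.png

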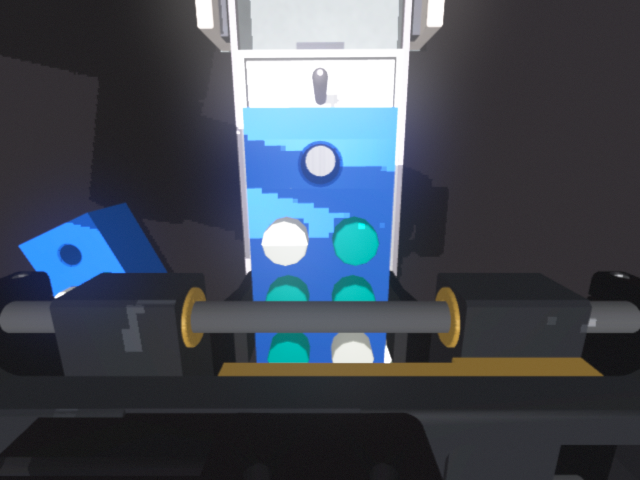

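Wrist picture: rod tip at about (320,73), the hole's upper mouth around (320,162), drawer rims at x≈240 and 400. Next I measure these exactly.

Run:
```python
from h import *
c=load("w2.npz");T=c["T"];f=c["frame"]
z0=.20413-.0362   # rack underside
h=cv2.cvtColor(f,cv2.COLOR_RGB2HSV)
# blue rack with generous value; hole = non-blue component
m=cv2.inRange(h,(100,120,90),(130,255,255))
roi=np.zeros_like(m);roi[130:200,285:356]=255
hole=cv2.bitwise_and(cv2.bitwise_not(m),roi)
ct=max(cv2.findContours(hole,cv2.RETR_EXTERNAL,cv2.CHAIN_APPROX_NONE)[0],key=cv2.contourArea)
print("hole bbox",cv2.boundingRect(ct));e=cv2.fitEllipse(ct);print(e)
q=np.array([ray(c,p[0],z0+.045,T)[:2] for p in ct],np.float32);print("hole circle",cv2.minEnclosingCircle(q),cv2.fitEllipse(q)[:2])
# rack edges and drawer rims per row
print("rack side edges")
g=f.astype(int)
for v in range(115,270,20):
    r=np.flatnonzero(m[v,200:440])+200;a,b=r.min(),r.max()+1
    print(v,a,b,ray(c,(a-.5,v),z0+.045,T)[:2].round(4),ray(c,(b-.5,v),z0+.045,T)[:2].round(4))
print("drawer")
for v in(58,64,70,80,90,100):
    lum=g[v].sum(1);r=np.flatnonzero(lum[200:440]>420)+200
    print(v,r.min(),r.max(),ray(c,(r.min()-.5,v),.046,T)[:2].round(4),ray(c,(r.max()+.5,v),.046,T)[:2].round(4))
# rod
sub=g[60:106,305:340].sum(2)
for i in range(0,46,2):
    d=np.flatnonzero(sub[i]<450)+305
    if len(d):print(60+i,d.min(),d.max(),end="; ")
print()
for u in((320,70),(320,73),(320,76)):print(u,ray(c,u,.136,T).round(4),cloud(c,T)[u[1],u[0]].round(4))
big=cv2.resize(f[40:200,240:400],None,fx=3.7,fy=3.7,interpolation=cv2.INTER_NEAREST);cv2.imwrite("pics/c2.png",big[:,:,::-1])
```

```text
hole bbox (285, 130, 71, 36)
((324.4963073730469, 144.84686279296875), (36.14339065551758, 77.47456359863281), 97.07001495361328)
hole circle ((0.5822130441665649, 0.02616599202156067), 0.01437857560813427) ((0.5837357044219971, 0.02687820792198181), (0.012878724373877048, 0.028484951704740524))
rack side edges
115 374 396 [0.6015 0.0371] [0.6094 0.037 ]
135 244 396 [0.5541 0.0308] [0.6097 0.0301]
155 245 395 [0.5539 0.0237] [0.6097 0.0231]
175 246 394 [0.5538 0.0164] [0.6096 0.0157]
195 277 393 [0.5652 0.0087] [0.6096 0.0082]
215 249 392 [0.5539 0.0011] [6.095e-01 5.000e-04]
235 250 391 [ 0.5538 -0.0069] [ 0.6095 -0.0076]
255 251 390 [ 0.5537 -0.0152] [ 0.6094 -0.0158]
drawer
58 231 408 [0.511  0.0974] [0.6527 0.0957]
64 231 408 [0.5106 0.0931] [0.653  0.0913]
70 232 408 [0.5111 0.0887] [0.6532 0.087 ]
80 233 407 [0.5113 0.0813] [0.6528 0.0796]
90 233 407 [0.5107 0.0739] [0.6532 0.0721]
100 234 406 [0.5109 0.0663] [0.6528 0.0645]

(320, 70) [0.5823 0.0686 0.136 ] [0.5823 0.0686 0.1361]
(320, 73) [0.5823 0.0671 0.136 ] [0.5823 0.067  0.1363]
(320, 76) [0.5822 0.0655 0.136 ] [0.5822 0.0657 0.1354]
```

View pics/c2.png

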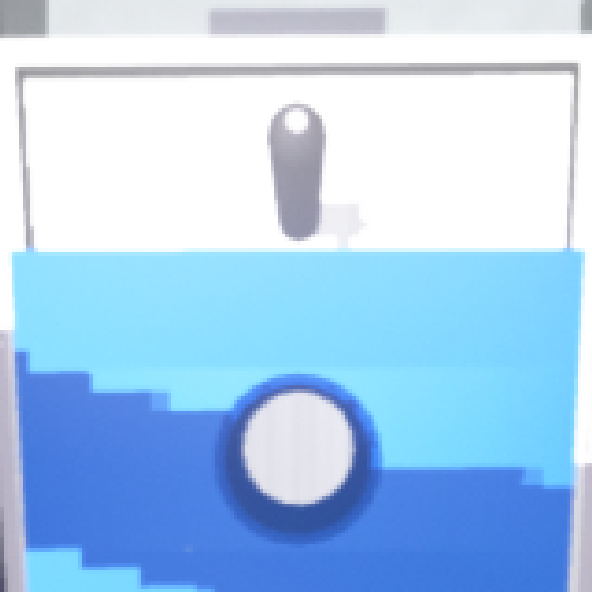

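Run:
```python
from h import *
c=load("w2.npz");T=c["T"];z0=.20413-.0362
px=lambda a,b:(240+(a+.5)/3.7-.5,40+(b+.5)/3.7-.5)
print("low",ray(c,px(298,447),z0,T).round(4),"up",ray(c,px(298,460),z0+.045,T).round(4),"tip",ray(c,px(296,120),.136,T).round(4))
print("updiam",ray(c,px(215,460),z0+.045,T)[0]-ray(c,px(381,460),z0+.045,T)[0])
print("far edge",ray(c,px(18,70),.036,T).round(4),ray(c,px(578,65),.036,T).round(4))
print("rod foot",ray(c,px(299,237),.036,T).round(4))
W=cloud(c,T);print(np.median(W[80:180,380:390,2][W[80:180,380:390,2]>.19]))
```

```text
low [0.5819 0.0203 0.1679] up [0.582  0.0201 0.2129] tip [0.5821 0.0676 0.136 ]
updiam -0.016783825390424556
far edge [0.5201 0.0993 0.036 ] [0.6447 0.0988 0.036 ]
rod foot [0.5823 0.0639 0.036 ]
0.21319882691588324
```

play_rows --commands '[[[0.0008, 0.006, 0], [0, 0, 0.006]], [[0.0008, 0.016, 0], [0, 0, 0.006]], [[0.0008, 0.027, 0], [0, 0, 0.006]], [[0.0008, 0.038, -0.008], [0, 0, 0.006]], [[0.0008, 0.045, -0.016], [0, 0, 0.006]], [[0.0008, 0.0478, -0.022], [0, 0, 0.006]], [[0.0008, 0.0478, -0.022], [0, 0, 0.006]], [[0.0008, 0.0478, -0.022], [0, 0, 0.006]]]'

```text
time_s: 6.8
position: [0.5829, 0.0021, 0.183]
tcp_rot: [[1.0, 0.0, 0.007], [-0.007, -0.0, 1.0], [0.0, -1.0, -0.0]]
force: [0.4, -0.1, -3.3]
opening: 0.64
```

Run:
```python
from w import *
s,c,T=wrist("w3");print(s["position"],s["tcp_rot"].round(4).tolist(),s["force"])
np.savez("w3.npz",T=T,pos=s["position"],**c)
f=c["frame"];R=T[:3,:3];K=c["mtx"]
p=R.T@(np.array([.5822,.068,.19])-T[:3,3]);u,v=(K@(p/p[2]))[:2];print(u,v)
u0,v0=int(u)-40,max(0,int(v)-40);print(u0,v0)
cv2.imwrite("pics/c3.png",cv2.resize(f[v0:v0+80,u0:u0+80],None,fx=6,fy=6,interpolation=cv2.INTER_CUBIC)[:,:,::-1])
```

```text
[0.58290301 0.00208359 0.18304112] [[1.0, 0.0002, 0.0072], [-0.0072, -0.0002, 1.0], [0.0002, -1.0, -0.0002]] [ 0.39142743 -0.05527726 -3.26162551]
316.87990813683786 160.08072408696452
276 120
```

View pics/c3.png

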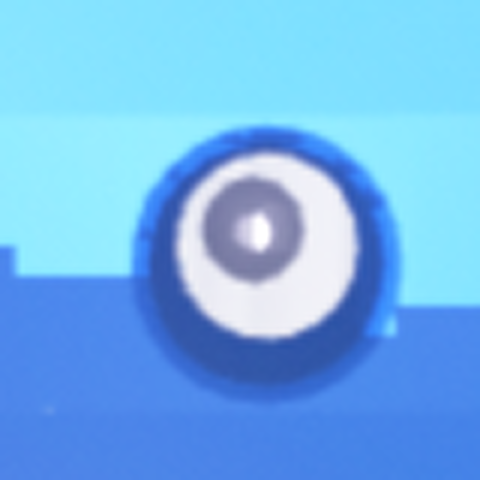

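Crop: through the hole the rod tip shows at crop (257,231); the lower mouth is centred at (268,245).

Run:
```python
from h import *
c=load("w3.npz");T=c["T"];z0=.18304-.0362
px=lambda a,b:(276+(a+.5)/6-.5,120+(b+.5)/6-.5)
for n,a,b,z in(("low",268,245,z0),("up",268,263,z0+.045),("tip",257,231,.136),("shoulder",253,230,.126)):print(n,ray(c,px(a,b),z,T).round(4))
```

```text
low [0.5834 0.0667 0.1468]
up [0.5835 0.0668 0.1918]
tip [0.5825 0.0677 0.136 ]
shoulder [0.582  0.0676 0.126 ]
```

play_rows --commands '[[[-0.001, 0.001, 0], [0, 0, 0]], [[-0.001, 0.001, 0], [0, 0, 0]], [[-0.001, 0.001, -0.006], [0, 0, 0]], [[-0.001, 0.001, -0.012], [0, 0, 0]], [[-0.001, 0.001, -0.018], [0, 0, 0]], [[-0.001, 0.001, -0.024], [0, 0, 0]], [[-0.001, 0.001, -0.03], [0, 0, 0]], [[-0.001, 0.001, -0.03], [0, 0, 0]]]'

```text
time_s: 7.85
position: [0.5813, 0.0035, 0.1523]
tcp_rot: [[1.0, -0.001, 0.007], [-0.007, 0.0, 1.0], [-0.001, -1.0, 0.0]]
force: [-0.2, -0.1, -3.1]
opening: 0.638
```

Run:
```python
from w import *
s,c,T=wrist("w4");print(s["position"],s["force"],s["moment"])
np.savez("w4.npz",T=T,pos=s["position"],**c)
f=c["frame"]
cv2.imwrite("pics/c4.png",cv2.resize(f[110:210,266:366],None,fx=5,fy=5,interpolation=cv2.INTER_CUBIC)[:,:,::-1])
```

```text
[0.58126118 0.00345113 0.15233513] [-0.1718358  -0.09443773 -3.1307135 ] [-0.0597889  -0.06883342  0.00159804]
```

View pics/c4.png

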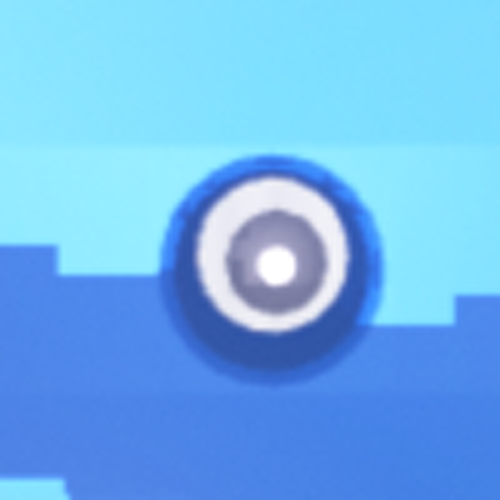

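Crop: the rod stands inside the hole, with about 0.5 mm offset. A small correction, then continue down.

play_rows --commands '[[[0.0003, -0.0005, -0.006], [0, 0, 0]], [[0.0003, -0.0005, -0.014], [0, 0, 0]], [[0.0003, -0.0005, -0.022], [0, 0, 0]], [[0.0003, -0.0005, -0.03], [0, 0, 0]], [[0.0003, -0.0005, -0.038], [0, 0, 0]], [[0.0003, -0.0005, -0.046], [0, 0, 0]], [[0.0003, -0.0005, -0.054], [0, 0, 0]], [[0.0003, -0.0005, -0.062], [0, 0, 0]], [[0.0003, -0.0005, -0.069], [0, 0, 0]], [[0.0003, -0.0005, -0.069], [0, 0, 0]]]'

```text
time_s: 9.15
position: [0.5815, 0.003, 0.0834]
tcp_rot: [[1.0, -0.001, 0.007], [-0.007, 0.0, 1.0], [-0.001, -1.0, 0.0]]
force: [-0.5, -0.5, -3.4]
opening: 0.637
```

play_rows --commands '[[[0, 0, -0.002], [0, 0, 0]], [[0, 0, -0.004], [0, 0, 0]], [[0, 0, -0.006], [0, 0, 0]], [[0, 0, -0.008], [0, 0, 0]], [[0, 0, -0.009], [0, 0, 0]], [[0, 0, -0.009], [0, 0, 0]]]'

```text
time_s: 9.9
position: [0.5819, 0.0029, 0.075]
tcp_rot: [[1.0, -0.0, 0.007], [-0.007, 0.0, 1.0], [-0.0, -1.0, 0.0]]
force: [0.2, -0.7, -3.0]
opening: 0.641
```

play_rows --commands '[[[0, 0, -0.001], [0, 0, 0]], [[0, 0, -0.002], [0, 0, 0]], [[0, 0, -0.002], [0, 0, 0]]]'

```text
time_s: 10.28
position: [0.5819, 0.0029, 0.073]
tcp_rot: [[1.0, -0.0, 0.007], [-0.007, 0.0, 1.0], [-0.0, -1.0, 0.0]]
force: [0.3, 0.0, -2.0]
opening: 0.646
```

play_rows --commands '[[[0, 0, -0.0005], [0, 0, 0]], [[0, 0, -0.001], [0, 0, 0]], [[0, 0, -0.001], [0, 0, 0]]]'

```text
time_s: 10.65
position: [0.582, 0.0029, 0.0723]
tcp_rot: [[1.0, 0.0, 0.007], [-0.007, -0.0, 1.0], [0.0, -1.0, -0.0]]
force: [-1.0, -0.4, -0.4]
opening: 0.641
```

play_rows --commands '[[[0, 0, -0.0005], [0, 0, 0]], [[0, 0, -0.0008], [0, 0, 0]], [[0, 0, -0.0008], [0, 0, 0]]]'

```text
time_s: 11.02
position: [0.582, 0.0029, 0.0722]
tcp_rot: [[1.0, 0.0, 0.007], [-0.007, -0.0, 1.0], [0.0, -1.0, -0.0]]
force: [-2.1, -0.1, 5.1]
opening: 0.638
```

Seated at exactly the expected height, with 5 N pressing up. Releasing with a limited opening so the fingers clear the rims.

play_rows --commands '[[[0, 0, 0], [0, 0, 0]], [[0, 0, 0], [0, 0, 0]], [[0, 0, 0], [0, 0, 0]], [[0, 0, 0], [0, 0, 0]]]' --gripper 0.07

```text
time_s: 11.52
position: [0.582, 0.0029, 0.0711]
tcp_rot: [[1.0, -0.0, 0.007], [-0.007, 0.0, 1.0], [-0.0, -1.0, 0.0]]
force: [0.1, -0.4, -0.6]
opening: 0.8
```

play_rows --commands '[[[0, 0, 0.006], [0, 0, 0]], [[0, 0, 0.02], [0, 0, 0]], [[0, 0, 0.045], [0, 0, 0]], [[0, 0, 0.08], [0, 0, 0]], [[0, 0, 0.11], [0, 0, 0]], [[0, 0, 0.13], [0, 0, 0]], [[0, 0, 0.138], [0, 0, 0]], [[0, 0, 0.138], [0, 0, 0]]]'

```text
time_s: 12.52
position: [0.5821, 0.0029, 0.21]
tcp_rot: [[1.0, 0.001, 0.007], [-0.007, -0.0, 1.0], [0.001, -1.0, -0.0]]
force: [-0.5, -0.7, -0.0]
opening: 0.805
```

play_rows --commands '[[[0, -0.02, 0], [0, 0, 0]], [[0, -0.06, 0], [0, 0, 0]], [[0.01, -0.1, 0], [0, 0, 0]], [[0.025, -0.14, 0], [0, 0, 0]], [[0.035, -0.18, 0], [0, 0, 0]], [[0.035, -0.205, 0], [0, 0, 0]], [[0.035, -0.21, 0], [0, 0, 0]], [[0.035, -0.21, 0], [0, 0, 0]]]' --gripper 0.0

```text
time_s: 13.52
position: [0.6161, -0.2065, 0.2088]
tcp_rot: [[1.0, -0.002, 0.007], [-0.007, 0.001, 1.0], [-0.002, -1.0, 0.001]]
force: [0.4, 1.0, -0.5]
opening: 0.029
```

Run:
```python
from w import *
s,c,T=wrist("w5");print(s["position"],s["force"],s["opening"])
np.savez("w5.npz",T=T,pos=s["position"],**c)
W=cloud(c,T)
m=yellow(c);N,L,S,C=cv2.connectedComponentsWithStats(m)
for i in range(1,N):
    if S[i,4]<300: continue
    p=W[L==i];r=cv2.minAreaRect(p[:,:2].astype(np.float32));print("yel",C[i].round(),S[i,4],np.median(p,0).round(4),r)
m=blue(c);N,L,S,C=cv2.connectedComponentsWithStats(m)
for i in range(1,N):
    if S[i,4]<300: continue
    p=W[L==i];p=p[p[:,2]<.2];print("blue",C[i].round(),S[i,4],np.median(p,0).round(4));
    for z in (.087,.081):
        t=p[np.abs(p[:,2]-z)<.003]
        if len(t)>50: print(z,cv2.minAreaRect(t[:,:2].astype(np.float32)))
```

```text
[ 0.61613335 -0.2064805   0.20875506] [ 0.35632705  1.01633159 -0.4850394 ] 0.0286544260424912
yel [320. 138.] 2777 [ 0.6163 -0.1269  0.0625] ((0.6136441826820374, -0.1273968517780304), (0.03993077203631401, 0.04894893616437912), 89.43379211425781)
blue [ 71. 124.] 16593 [ 0.4044 -0.1143  0.0575]
blue [270.  14.] 1947 [ 0.5823 -0.0451  0.0815]
0.081 ((0.5818955898284912, -0.04433959722518921), (0.017133034765720367, 0.05517011135816574), 89.4665756225586)
blue [264. 102.] 3648 [ 0.5704 -0.1021  0.0872]
0.087 ((0.58139967918396, -0.10166856646537781), (0.011541010811924934, 0.14851845800876617), 89.7743148803711)
0.081 ((0.5800348520278931, -0.1072816252708435), (0.0006673217285424471, 0.14180640876293182), 89.5428237915039)
blue [ 45. 274.] 1632 [ 0.3313 -0.2514  0.018 ]
blue [514. 279.] 1187 [ 0.7704 -0.2377  0.0948]
0.087 ((0.7655500173568726, -0.23434044420719147), (0.02540156990289688, 0.009745643474161625), 54.958580017089844)
```

View pics/w5.png

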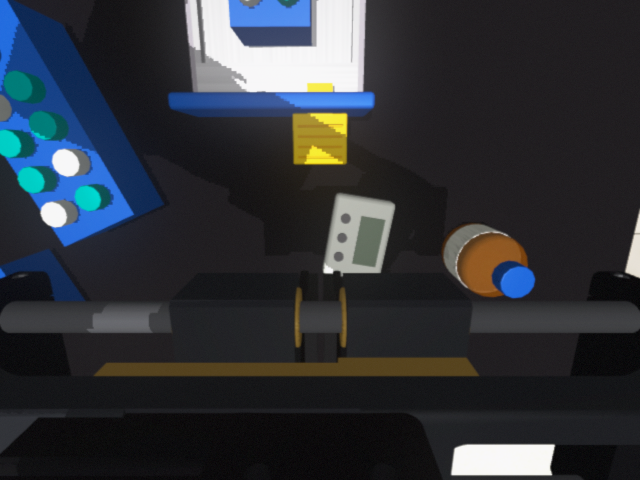

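Wrist picture: the rack lies inside the drawer (top at 81 mm, so on the floor); paddle at (320,138), panel at (270,102). Paddle centre (0.617, -0.127), panel face y = -0.107. Now to above the paddle, beside the panel.

play_rows --commands '[[[0.001, 0.02, -0.01], [0, 0, 0]], [[0.001, 0.055, -0.03], [0, 0, 0]], [[0.001, 0.08, -0.06], [0, 0, 0]], [[0.001, 0.0865, -0.09], [0, 0, 0]], [[0.001, 0.0865, -0.106], [0, 0, 0]], [[0.001, 0.0865, -0.114], [0, 0, 0]], [[0.001, 0.0865, -0.117], [0, 0, 0]], [[0.001, 0.0865, -0.117], [0, 0, 0]]]' --gripper 0.0

```text
time_s: 14.58
position: [0.6177, -0.1202, 0.092]
tcp_rot: [[1.0, -0.001, 0.007], [-0.007, 0.0, 1.0], [-0.001, -1.0, 0.0]]
force: [-0.9, -0.7, 0.0]
opening: 0.005
```

play_rows --commands '[[[0, 0, -0.002], [0, 0, 0]], [[0, 0, -0.004], [0, 0, 0]], [[0, 0, -0.005], [0, 0, 0]], [[0, 0, -0.005], [0, 0, 0]]]'

```text
time_s: 15.08
position: [0.6179, -0.1208, 0.0875]
tcp_rot: [[1.0, 0.0, 0.007], [-0.007, -0.0, 1.0], [0.0, -1.0, -0.0]]
force: [-0.9, -0.3, 0.7]
opening: 0.007
```

play_rows --commands '[[[0, 0, -0.001], [0, 0, 0]], [[0, 0, -0.002], [0, 0, 0]], [[0, 0, -0.003], [0, 0, 0]], [[0, 0, -0.004], [0, 0, 0]], [[0, 0, -0.005], [0, 0, 0]], [[0, 0, -0.005], [0, 0, 0]]]'

```text
time_s: 15.82
position: [0.6181, -0.121, 0.0832]
tcp_rot: [[1.0, 0.0, 0.007], [-0.007, -0.001, 1.0], [0.0, -1.0, -0.001]]
force: [-2.4, -0.3, 7.3]
opening: 0.007
```

play_rows --commands '[[[0, 0, -0.0008], [0, 0, 0]], [[0, 0, -0.0015], [0, 0, 0]], [[0, 0, -0.0015], [0, 0, 0]]]'

```text
time_s: 16.2
position: [0.6181, -0.121, 0.0819]
tcp_rot: [[1.0, 0.001, 0.007], [-0.007, -0.001, 1.0], [0.001, -1.0, -0.001]]
force: [-2.8, -0.0, 9.1]
opening: 0.007
```

Run:
```python
from w import *
s=read_state();print(s["position"],s["force"],s["tcp_rot"].round(4).tolist())
for n in("scene","top"):
    c=capture(n);W=cloud(c);m=yellow(c)
    p=W[(m>0)&(np.abs(W[...,0]-.617)<.03)&(np.abs(W[...,1]+.127)<.045)&(W[...,2]<.08)]
    A=np.c_[p[:,1]+.1073,np.ones(len(p))];k=np.linalg.lstsq(A,p[:,2],rcond=None)[0]
    print(n,len(p),p.min(0),p.max(0),"slope rad",k)
```

```text
[ 0.61813975 -0.12102514  0.08192699] [-2.84303455 -0.03770327  9.05200584] [[1.0, 0.0006, 0.0068], [-0.0068, -0.0008, 1.0], [0.0006, -1.0, -0.0008]]
scene 40 [ 0.60286643 -0.14512949  0.0460207 ] [ 0.62868484 -0.08616468  0.06422016] slope rad [0.21959153 0.05676543]Traceback (most recent call last):
  File "<stdin>", line 7, in <module>
    return umr_minimum(a, axis, None, out, keepdims, initial, where)
ValueError: zero-size array to reduction operation minimum which has no identity
```

Lever slope by depth ≈ 0.22 rad, so the catch should be free. Pushing gently.

play_rows --commands '[[[0, 0.001, 0], [0, 0, 0]], [[0, 0.002, 0], [0, 0, 0]], [[0, 0.003, 0], [0, 0, 0]], [[0, 0.004, 0], [0, 0, 0]], [[0, 0.005, 0], [0, 0, 0]], [[0, 0.006, 0], [0, 0, 0]], [[0, 0.007, 0], [0, 0, 0]], [[0, 0.008, 0], [0, 0, 0]]]'

```text
time_s: 17.3
position: [0.6182, -0.1137, 0.0821]
tcp_rot: [[1.0, 0.001, 0.006], [-0.006, -0.002, 1.0], [0.001, -1.0, -0.002]]
force: [-3.7, -2.8, 8.4]
opening: 0.003
```

play_rows --commands '[[[0, 0.002, 0], [0, 0, 0]], [[0, 0.004, 0], [0, 0, 0]], [[0, 0.006, 0], [0, 0, 0]], [[0, 0.008, 0], [0, 0, 0]], [[0, 0.01, 0], [0, 0, 0]], [[0, 0.012, 0], [0, 0, 0]], [[0, 0.014, 0], [0, 0, 0]], [[0, 0.016, 0], [0, 0, 0]], [[0, 0.018, 0], [0, 0, 0]], [[0, 0.02, 0], [0, 0, 0]]]'

```text
time_s: 18.55
position: [0.6183, -0.0936, 0.082]
tcp_rot: [[1.0, 0.001, 0.006], [-0.006, -0.002, 1.0], [0.001, -1.0, -0.002]]
force: [-2.2, -1.9, 8.6]
opening: 0.0
```

play_rows --commands '[[[0, 0.003, 0], [0, 0, 0]], [[0, 0.007, 0], [0, 0, 0]], [[0, 0.012, 0], [0, 0, 0]], [[0, 0.017, 0], [0, 0, 0]], [[0, 0.022, 0], [0, 0, 0]], [[0, 0.027, 0], [0, 0, 0]], [[0, 0.032, 0], [0, 0, 0]], [[0, 0.037, 0], [0, 0, 0]], [[0, 0.042, 0], [0, 0, 0]], [[0, 0.047, 0], [0, 0, 0]]]'

```text
time_s: 19.8
position: [0.6185, -0.0465, 0.0821]
tcp_rot: [[1.0, 0.001, 0.007], [-0.007, -0.002, 1.0], [0.001, -1.0, -0.002]]
force: [-1.8, -2.8, 8.9]
opening: 0.003
```

play_rows --commands '[[[0, 0.005, 0], [0, 0, 0]], [[0, 0.01, 0], [0, 0, 0]], [[0, 0.015, 0], [0, 0, 0]], [[0, 0.02, 0], [0, 0, 0]], [[0, 0.025, 0], [0, 0, 0]], [[0, 0.03, 0], [0, 0, 0]], [[0, 0.035, 0], [0, 0, 0]], [[0, 0.04, 0], [0, 0, 0]], [[0, 0.045, 0], [0, 0, 0]], [[0, 0.048, 0], [0, 0, 0]]]'

```text
time_s: 21.05
position: [0.6187, 0.0018, 0.0821]
tcp_rot: [[1.0, 0.002, 0.006], [-0.006, -0.001, 1.0], [0.002, -1.0, -0.001]]
force: [-2.4, -2.9, 9.6]
opening: 0.007
```

Run:
```python
from w import *
s=read_state();print(s["position"],s["force"],s["moment"],s["joint_positions"].round(1))
c=capture("scene");cv2.imwrite("pics/s6.png",c["frame"][130:430,150:550,::-1].repeat(2,0).repeat(2,1))
W=cloud(c);m=(blue(c)>0)&(np.abs(W[...,2]-.084)<.008)&(np.abs(W[...,0]-.58)<.09)&(W[...,1]>-.12)&(W[...,1]<.1)
print(m.sum(),np.percentile(W[m],[2,50,98],axis=0).round(4))
```

```text
[0.61870616 0.00175536 0.0820801 ] [-2.37433332 -2.86970002  9.57282697] [-0.44881253  0.29159137 -0.01287571] [-10.1  42.1  90.   -0.1  47.7  -9.7]
252 [[0.5582 0.0199 0.0769]
 [0.5952 0.0787 0.0798]
 [0.629  0.0995 0.0854]]
```

View pics/s6.png

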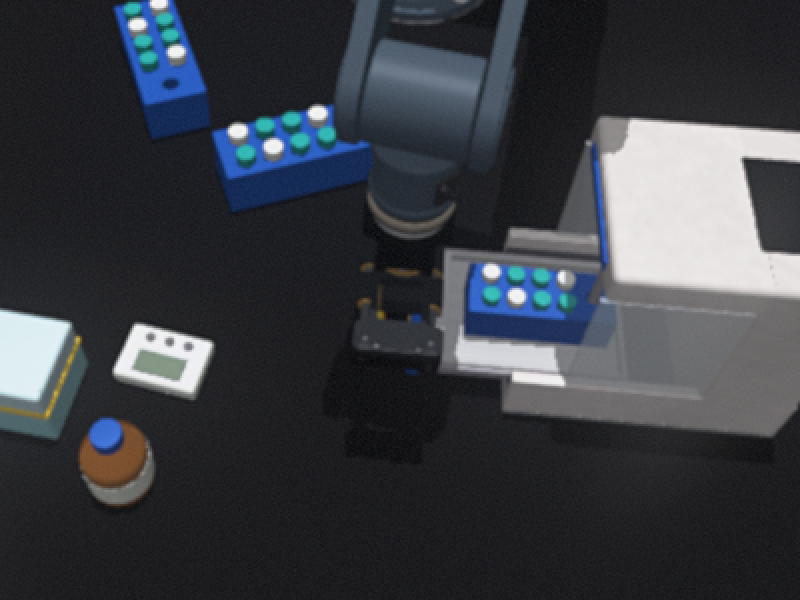

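The drawer travels with the rack in it; the arm is clear. Going on, slowing toward the stop.

play_rows --commands '[[[0, 0.004, 0], [0, 0, 0]], [[0, 0.008, 0], [0, 0, 0]], [[0, 0.012, 0], [0, 0, 0]], [[0, 0.016, 0], [0, 0, 0]], [[0, 0.02, 0], [0, 0, 0]], [[0, 0.024, 0], [0, 0, 0]], [[0, 0.027, 0], [0, 0, 0]], [[0, 0.03, 0], [0, 0, 0]], [[0, 0.032, 0], [0, 0, 0]], [[0, 0.034, 0], [0, 0, 0]]]'

```text
time_s: 22.35
position: [0.6189, 0.0356, 0.0821]
tcp_rot: [[1.0, 0.002, 0.007], [-0.007, -0.001, 1.0], [0.002, -1.0, -0.001]]
force: [-2.2, -2.2, 8.6]
opening: 0.003
```

play_rows --commands '[[[0, 0.001, 0], [0, 0, 0]], [[0, 0.002, 0], [0, 0, 0]], [[0, 0.003, 0], [0, 0, 0]], [[0, 0.004, 0], [0, 0, 0]], [[0, 0.005, 0], [0, 0, 0]]]'

```text
time_s: 22.98
position: [0.6189, 0.0396, 0.0821]
tcp_rot: [[1.0, 0.002, 0.006], [-0.006, -0.003, 1.0], [0.002, -1.0, -0.003]]
force: [-2.6, -7.5, 9.9]
opening: 0.006
```

play_rows --commands '[[[0, 0.0007, 0], [0, 0, 0]], [[0, 0.0014, 0], [0, 0, 0]], [[0, 0.002, 0], [0, 0, 0]], [[0, 0.002, 0], [0, 0, 0]]]'

```text
time_s: 23.48
position: [0.619, 0.04, 0.0822]
tcp_rot: [[1.0, 0.002, 0.005], [-0.005, -0.006, 1.0], [0.002, -1.0, -0.006]]
force: [-2.2, -10.1, 8.4]
opening: 0.008
```

Stop felt (10 N, barely moving). Relaxing the push, then lifting off so the lever springs back.

play_rows --commands '[[[0, -0.001, 0], [0, 0, 0]], [[0, -0.002, 0.001], [0, 0, 0]], [[0, -0.0025, 0.003], [0, 0, 0]], [[0, -0.0035, 0.006], [0, 0, 0]], [[0, -0.005, 0.012], [0, 0, 0]], [[0, -0.01, 0.03], [0, 0, 0]], [[0, -0.03, 0.06], [0, 0, 0]], [[0, -0.06, 0.09], [0, 0, 0]], [[0, -0.09, 0.12], [0, 0, 0]], [[0, -0.1, 0.128], [0, 0, 0]]]'

```text
time_s: 24.72
position: [0.6193, -0.0586, 0.2116]
tcp_rot: [[1.0, 0.005, 0.009], [-0.009, -0.001, 1.0], [0.005, -1.0, -0.001]]
force: [0.3, 0.2, -0.5]
opening: 0.005
```

Run:
```python
from w import *
s,c,T=wrist("w7");print(s["time_s"],s["position"],s["force"])
W=cloud(c,T);m=yellow(c);N,L,S,C=cv2.connectedComponentsWithStats(m)
for i in range(1,N):
    if S[i,4]<300: continue
    p=W[L==i];p=p[p[:,2]<.1];k=np.polyfit(p[:,1],p[:,2],1);print("yel",C[i].round(),S[i,4],np.median(p,0).round(4),"slope",k[0])
m=blue(c)>0
q=W[m&(np.abs(W[...,2]-.087)<.003)&(np.abs(W[...,0]-.58)<.09)&(W[...,1]>-.12)]
print("panel",cv2.minAreaRect(q[:,:2].astype(np.float32)))
q=W[m&(np.abs(W[...,2]-.081)<.003)&(np.abs(W[...,0]-.58)<.09)&(W[...,1]>.075)]
print("rack",len(q),q.min(0),q.max(0))
# bystanders: compare scene against start
a=load("scene0.npz")["frame"];b=capture("scene")["frame"]
d=cv2.absdiff(a,b).max(2)[270:400,100:262];print("bystander diff px",(d>40).sum(),d.mean())
cv2.imwrite("pics/s7.png",b[130:430,150:550,::-1].repeat(2,0).repeat(2,1))
```

```text
24.725 [ 0.6193452  -0.05858287  0.21164577] [ 0.34995707  0.18114021 -0.48867423]
yel [315. 123.] 2899 [0.6167 0.0325 0.0625] slope 0.12376955948820641
panel ((0.5820937752723694, 0.058258380740880966), (0.01211367268115282, 0.14830847084522247), 89.45104217529297)
rack 640 [0.55532102 0.10707157 0.07910337] [0.61035187 0.11289725 0.0839065 ]
bystander diff px 0 2.211301044634378
```

View pics/w7.png

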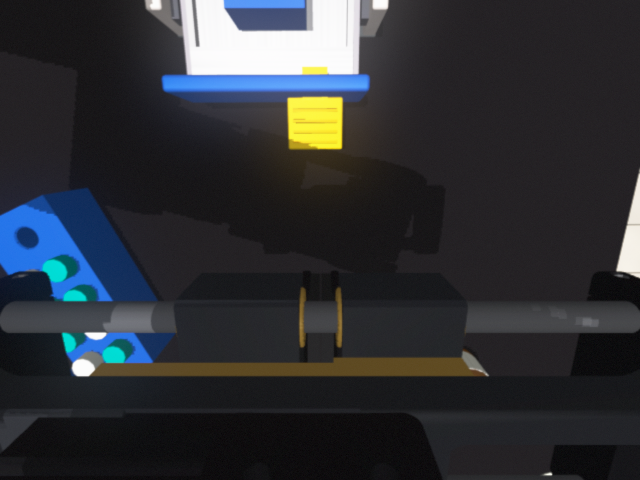

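Wrist picture: panel at (265,83), paddle at (315,123) at rest height, rack inside. The panel moved exactly 160 mm, the bystanders are unchanged and the arm is clear.

```bash
python3 -c "
from rig import *
print(hand_in())"
```

```text
the job is handed in; nothing more can be done
None
```

The rack is on the rod in the drawer, the drawer is fully home, and I handed the job in at 24.8 s on the robot's clock.

- **Rack:** I gripped the smallest blue rack (measured 140 x 56 mm). I lowered it over the rod until it pressed back with about 5 N at the expected height, then released it. Its top then read 81 mm above the bench, so it sits on the drawer floor.
- **Drawer:** I held the lever down at about 0.22 rad and pushed the drawer in slowly until it met its stop at about 10 N. I then backed off and lifted away.
- **Last checks:**
  - The panel edge moved 160.0 mm between the two wrist pictures, and the lever pad moved 159.4 mm.
  - The lever pad is back at its resting height of 62.5 mm.
  - The scene picture shows no change around the bottle, timer and tip box.
  - The wrist force is about zero, with the arm clear.
- **Weaker or failed checks:**
  - The final lever slope read 0.12 rad, but that mask also takes in a small yellow piece behind the panel. I went by the pad height instead.
  - The top camera could not see the paddle while it was pressed, so the 0.22 rad comes from the scene camera's depth alone.
  - The rod was out of view in the last pictures.

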